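# Bring the spare feed wheels to the feeder's parts stand

## Robot

A 6-joint arm with a two-finger parallel gripper is mounted at the origin on the work surface. World frame = base frame: x ahead of the robot, y to its left, z up, the work surface at z = 0. Lengths are in m, angles in rad, forces in N, time in s.
With the tool pointing down it reaches from about 0.3 to 0.875 m from the base axis. Payload 6.4 kg.
Tool frame: the origin (TCP) lies at the centre of the arm's flange, where the gripper is bolted on; the fingertips stand 173 mm ahead of it and the grasp point (between the pads) lies 155 mm ahead of it; z points along the fingers, x is the direction in which the jaws open and shut, and the axes are right-handed (so a half turn about z gives the same grasp; the last joint's range is limited). The gripper opens to 85 mm and grips with 20 to 120 N. Pads are 22 mm wide; open, the fingers measure 114 mm over their backs; the gripper's body (76 mm by 85 mm) begins 54 mm behind the grasp point. The pads swing forward as they close: fully open they stand 13 mm farther back than shut.
Start: joints at [0.936, 0.181, 1.607, -0, 1.354, -0.206], TCP at [0.239, 0.523, 0.405] pointing down, gripper open.
Joint ranges: [-2.99, 2.99], [-0.89, 2.07], [0.3, 2.58], [-1.14, 4.28], [0, 2.63], [-3.12, 3.12]. Speed limits (rad/s): [2.57, 2.57, 3.01, 3.14, 3.14, 3.14].

## Interface

Orientations are given as a unit quaternion [w, x, y, z].
In Python, from bench import ctrl gives the robot as it stands. The module is installed in compiled form; this text tells all that it offers.
- The arm moves only by the tool move_arm, never from a script. Its argument "moves" is a list of rows, each an object of numbers: "gripper": the opening in per cent of the stroke, from 0 (shut) to 100 (fully open); "x", "y", "z": the shift along the tool's x, y, z in cm; "roll": the turn about the tool's z in degrees. In form: [{"gripper": .., "x": .., "y": .., "z": .., "roll": ..}, ...]. A call has 1 to 5 rows; each row shifts and turns the commanded pose from where the row before left it, along the tool's axes as they then stand; what a row does not reach is not made up. A row lasts 1/8 s, in which the tool goes at most 62.5 mm and 10.7 degrees, less where a joint would pass 70% of its speed; a pose out of reach is approached as far as the arm can. A call is refused whole if a number of a shift passes 6.25 or a number of a turn 10.7, either way. A call with a gripper value outside its range is refused whole. The fingers move at their own pace and stop on an object; the grip force is fixed at half the most. Time passes only in rows, so rows that do not move let the fingers close. It gives the time, the measured TCP pose, the force and the opening at its end, in the units of the state.
- ctrl.get_obs(): the state, without advancing time (a new reading comes with each control period).
- ctrl.camera(name): name is "side" or "top"; returns a dict with "img" (400x640x3 uint8, red, green, blue), "fx", "fy", "cx", "cy" (pixels), "world_from_camera" (4x4, takes a point from camera to world coordinates). Camera axes: x right, y up, looking along -z (the intrinsics and any distortion apply to the point x, -y, -z); pixel columns grow to the right and rows downward; lengths in m; the calibration is good to about 2 mm. A picture is of the moment at which its call begins. There is no depth.
- ctrl.hand_in(): hands the job in, once; it reports no verdict.
The state is a dict: "time_s": time; "q": joint angles; "dq": joint speeds; "joint_efforts": joint torques, N m; "eef_pos": TCP position; "eef_rot": TCP orientation; "wrist_force": force on the tool from outside, world axes, zero at the start; "torque": the same for the moment, N m; "opening": opening from 0.0 (shut) to 1.0 (fully open).
Only numpy, scipy, OpenCV 4.12 (cv2) and the standard library are available. Lean on these libraries where they do the work, as an engineer would, in place of code of your own. Each camera call takes 0.05 s, during which the arm holds its last target. There are 200 camera calls.

## Task

Take the open steel caddy that holds the two loose rubber feed wheels (not the empty one) by its upright black grip and carry it level to the low black-rimmed parts stand, with both wheels staying inside. Set it down gently, without dropping it, flat on the stand's floor within the raised rim, its long side along the stand's long side, and let go.

Things in the scene. Friction and masses are not known exactly. Their poses are not given: they have to be found in the camera images.
- caddy_center (a point): Loaded caddy: loose open steel tray 120 (x) by 90 (y) mm, walls and mid divider (along x) 28 mm high, 4 mm thick; upright black grip plate in the middle, 70 (x) by 12 (y) mm, top 80 mm above the underside. 0.3 kg, alike both ways round. Starts on the table. Point: centre line, 40 mm above the underside, in the grip; z up. A like caddy stands near it, empty.
- wheel_a_center (a point): A loose feed wheel, black rubber with a bright hub, 26 mm in diameter, 16 mm high, about 30 g, lying flat on the caddy's floor on the +y side of the grip, free to slide. Point: its centre; z is its axis.
- wheel_b_center (a point): A second feed wheel just like it, lying flat on the caddy's floor on the -y side of the grip. Point: its centre; z is its axis.
- stand_floor (a point): The parts stand, fixed to the table: 172 mm long (its x), 142 mm wide (its y), an aluminium floor 50 mm above the table, edged all round by a black rim 8 mm wide that rises 8 mm above the floor. Inside the rim the floor is 156 mm by 126 mm. Point: centre of the floor, on its surface; z is up.
Things that resemble listed ones, but are neither listed nor needed, are in the scene too. Leave any blue or brown look-alike of the part that bears caddy_center alone.

How it is judged:
At the end, for the whole second after the job is handed in: The loaded caddy stands at rest flat on the stand's floor within the rim (underside within 4 mm of the floor, tilt under 3.4 degrees, centres within 30 mm), its long side along the stand's within 20 degrees, with both wheels still inside it (centres within 61.5 mm of the caddy's centre point) (horizontal distance between caddy_center and stand_floor below 0.03 m and z of caddy_center in the frame of stand_floor between 0.035 and 0.044 m and angle between caddy_center's own z axis and vertical below 0.06 rad and angle between the x axis of caddy_center and the x axis of stand_floor, either way round below 0.35 rad and distance between each of wheel_a_center, wheel_b_center and caddy_center below 0.0615 m and linear speed of caddy below 0.02 m/s); the robot touches nothing.
It fails at once if a wheel leaves the caddy (distance between any of wheel_a_center, wheel_b_center and caddy_center above 0.09 m).
It fails at once if the caddy is tipped by more than 25 degrees (angle between caddy_center's own z axis and vertical above 0.436 rad).
It fails at once if the caddy is dropped: let go over the stand with its underside more than 20 mm above the floor (horizontal distance between caddy_center and stand_floor below 0.1 m and z of caddy_center in the frame of stand_floor above 0.06 m and contact force between the fingers and caddy below 0.3 N).
It also fails if it takes over 45 s, if anything falls off the work surface, if the arm or the gripper's body presses on something with over 40 N, if the wrist force passes 120 N, or if a joint passes its speed limit or range.

## Working session

There is one attempt and no reset: what is moved stays moved. The work goes in short steps, Python scripts to look and compute and a tool call to move; the robot and the scene stay as the last step left them, time stands still between calls to the robot, and variables do not carry over. Pictures are saved under pics/ and viewed, about 8 in all and at most 12, crops included, and the job is handed in when it is done.

Besides the shell and the picture viewer there is one more tool, called after "Emit:" in YAML: its name, and indented under it one key for each argument. move_arm: Moves the arm, as the interface text tells. Its arguments: {"type":"object","properties":{"moves":{"type":"array","items":{"type":"object","properties":{"gripper":{"type":"number"},"x":{"type":"number"},"y":{"type":"number"},"z":{"type":"number"},"roll":{"type":"number"}}}}},"required":["moves"]}

```bash
mkdir -p pics
cat > h.py <<'E'
import numpy as np,cv2
from bench import ctrl
def ray(c,u,v):
    T=np.array(c["world_from_camera"]);d=T[:3,:3]@np.array([(u-c["cx"])/c["fx"],-(v-c["cy"])/c["fy"],-1]);return T[:3,3],d
def on(c,u,v,z):
    o,d=ray(c,u,v);return (o+d*(z-o[2])/d[2])
def proj(c,p):
    T=np.array(c["world_from_camera"]);q=T[:3,:3].T@(np.array(p)-T[:3,3]);return c["cx"]+c["fx"]*q[0]/-q[2],c["cy"]+c["fy"]*q[1]/q[2]
E
python3 - <<'E'
from h import *
for n in("top","side"):
    c=ctrl.camera(n);cv2.imwrite(f"pics/{n}0.png",cv2.cvtColor(c["img"],cv2.COLOR_RGB2BGR));print(n,[ (k,c[k]) for k in c if k!="img"])
print(ctrl.get_obs())
E
```

```text
top [('fx', 516.0955624976046), ('fy', 516.0955624976046), ('cx', 314.52691891297957), ('cy', 196.66477692798858), ('world_from_camera', array([[-0.0181719 ,  0.98003694, -0.19798327,  0.23093639],
       [-0.99981237, -0.01914043, -0.00297923, -0.11742558],
       [-0.00670924,  0.19789198,  0.98020087,  1.61164764],
       [ 0.        ,  0.        ,  0.        ,  1.        ]]))]
side [('fx', 488.41058327687836), ('fy', 488.41058327687836), ('cx', 322.04345864795926), ('cy', 198.39528433469405), ('world_from_camera', array([[ 0.98503069,  0.08820254, -0.1481042 ,  0.38888253],
       [-0.17073658,  0.61753881, -0.76778567, -0.97871158],
       [ 0.02373944,  0.78157925,  0.62335408,  0.76427272],
       [ 0.        ,  0.        ,  0.        ,  1.        ]]))]
{'time_s': 0.1, 'q': array([ 9.35678901e-01,  1.81493748e-01,  1.60790090e+00,  2.75407647e-05,
        1.35379594e+00, -2.06316002e-01]), 'dq': array([-0.00073785, -0.00111219, -0.0023858 ,  0.00187495, -0.00053236,
        0.00011971]), 'joint_efforts': array([-1.31015354e-04, -4.45880699e+01, -3.52240169e+01, -3.41866507e-04,
        4.09766013e-03, -3.73410512e-05]), 'eef_pos': array([0.23892859, 0.52276509, 0.40386227]), 'eef_rot': array([ 2.72392945e-04,  8.41363639e-01,  5.40468860e-01, -7.51222371e-04]), 'wrist_force': array([0.26175869, 0.62678439, 0.11149797]), 'torque': array([-0.02278709, -0.00310553,  0.03531491]), 'opening': 0.9997967785847419}
```

View pics/top0.png

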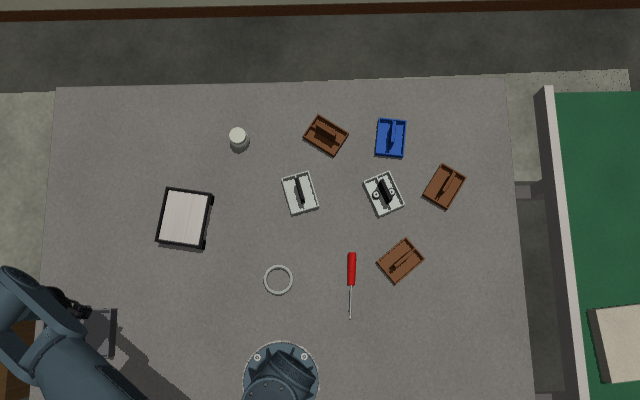

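View pics/side0.png

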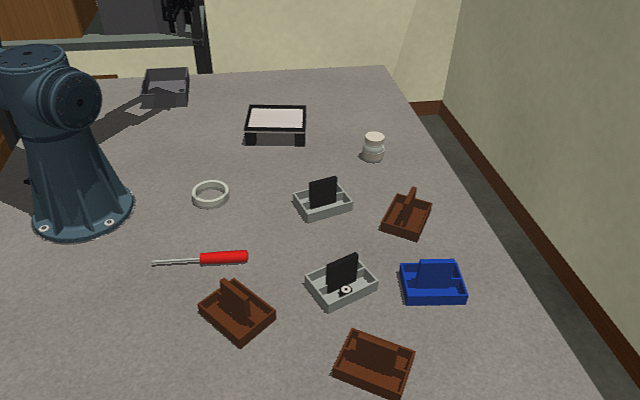

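The loaded caddy is at top (384,193) and side (341,283). The stand is at top (185,218) and the empty caddy at top (300,193). Next I measure poses by mask.

Run:
```python
from h import *
c=ctrl.camera("top");im=c["img"].astype(int)
def rect(m,z,name):
    cs=cv2.findContours(m.astype(np.uint8),cv2.RETR_EXTERNAL,cv2.CHAIN_APPROX_NONE)[0]
    k=max(cs,key=cv2.contourArea).reshape(-1,2)
    P=np.array([on(c,u,v,z)[:2] for u,v in k]);r=cv2.minAreaRect((P*1000).astype(np.float32))
    b=cv2.boxPoints(r);e=[b[1]-b[0],b[2]-b[1]];L=max(e,key=np.linalg.norm)
    print(name,r,"long axis deg",np.degrees(np.arctan2(L[1],L[0]))%180)
def win(m,x0,x1,y0,y1):
    o=np.zeros_like(m);o[y0:y1,x0:x1]=m[y0:y1,x0:x1];return o
br=im.min(2)
rect(win(br>150,355,412,160,225),.028,"caddy steel")
rect(win(br>150,270,325,160,225),.028,"empty steel")
rect(win(br<60,360,410,165,222),.08,"grip dark")
rect(win(br>150,150,220,180,255),.05,"stand floor")
print(np.median(im[170:215,160:200].reshape(-1,3),0),im[193,340])
a=cv2.resize(c["img"][160:225,350:420],None,fx=7,fy=7,interpolation=0);b=cv2.resize(c["img"][180:255,150:220],None,fx=6,fy=6,interpolation=0)
h=max(a.shape[0],b.shape[0]);o=np.zeros((h,a.shape[1]+b.shape[1],3),np.uint8);o[:a.shape[0],:a.shape[1]]=a;o[:b.shape[0],a.shape[1]:]=b
o=cv2.resize(o,None,fx=.85,fy=.85)
cv2.imwrite("pics/z.png",o[...,::-1]);print(o.shape)
```

```text
caddy steel ((521.1024169921875, -317.3996276855469), (53.89336395263672, 35.34597396850586), 22.245908737182617) long axis deg 22.245892
empty steel ((555.5865478515625, -43.228233337402344), (105.01888275146484, 36.73888397216797), 14.922684669494629) long axis deg 14.92268
grip dark ((553.9073486328125, -320.28851318359375), (68.36782836914062, 65.5924072265625), 63.193851470947266) long axis deg 63.19389
stand floor ((491.6593322753906, 292.3547668457031), (121.41127014160156, 152.26528930664062), 80.44322967529297) long axis deg 170.44324
[117. 114. 109.] [118 117 112]
(387, 774, 3)
```

View pics/z.png

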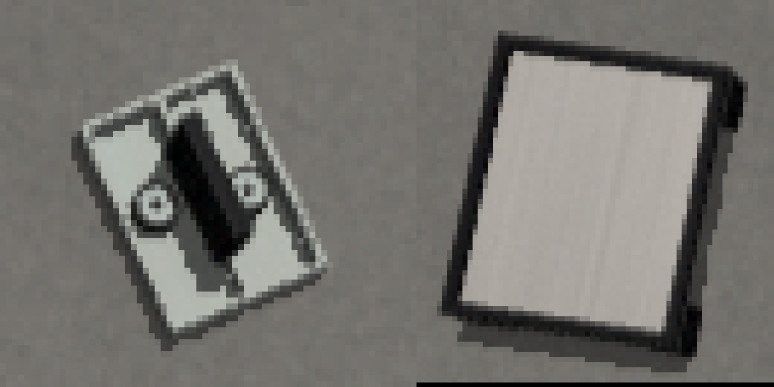

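The crop shows the caddy's outer wall corners at full-image (389.5,170.8), (404.9,205), (378.6,216.8) and (363.9,181.8). The stand's floor is cleanly segmented.

Run:
```python
from h import *
c=ctrl.camera("top")
P=np.array([on(c,u,v,.028)[:2] for u,v in[(389.5,170.8),(404.9,205),(378.6,216.8),(363.9,181.8)]])
print(P.mean(0));
for i in range(4):
    d=P[(i+1)%4]-P[i];print(np.linalg.norm(d),np.degrees(np.arctan2(d[1],d[0]))%180)
s=ctrl.camera("side");m=P.mean(0)
print(proj(s,[*m,.08]),proj(c,[*m,.08]),proj(s,[.4917,.2924,.05]))
im=s["img"].max(2)<60;im[:245]=0;im[300:]=0;im[:,:320]=0;im[:,365:]=0
v,u=np.nonzero(im);print(u.min(),u.max(),v.min(),v.max())
a=cv2.resize(s["img"][240:315,300:385],None,fx=8,fy=8,interpolation=0)
cv2.imwrite("pics/z2.png",a[...,::-1])
```

```text
[ 0.55675128 -0.33094381]
0.11870231980547322 21.129072273534376
0.09075804468702729 113.1110442379922
0.11970365802685924 20.25869367800947
0.08891143574355927 112.5155637144804
(np.float64(341.8701393072307), np.float64(260.16270577000324)) (np.float64(386.3538795604855), np.float64(189.97229493580323)) (np.float64(276.92156730485806), np.float64(118.22900032981919))
326 361 252 296
```

View pics/z2.png

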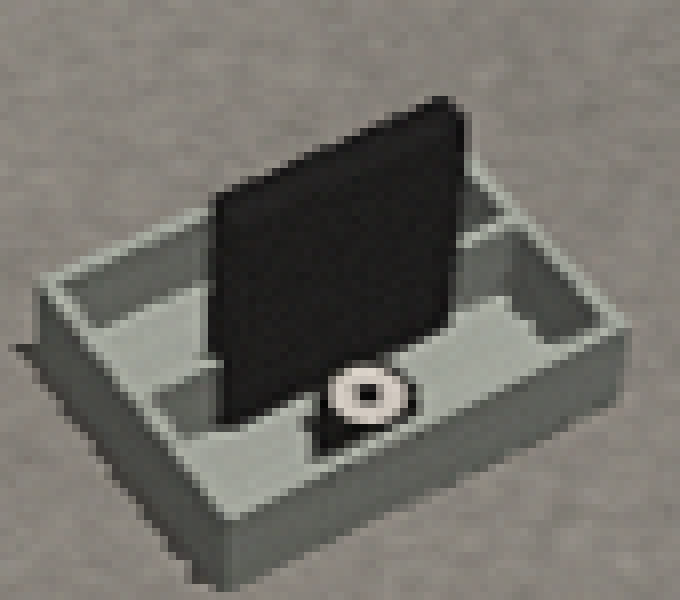

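The side view agrees: grip top centre sits near (342.5,258.8) against a predicted (341.9,260.2). The caddy is at (0.557,-0.331), yaw 21.5°. I start with the roll, then traverse.

Emit:
move_arm:
  moves:
    - {"roll": -9.2}
    - {"roll": -9.2}
    - {"roll": -9.2}
    - {"roll": -9.2}
    - {"roll": -9.2}

```text
validation failed for argument at $.mo...
```

Emit:
move_arm:
  moves:
    - {"x": -3}
    - {"x": -5}
    - {"x": -5}
    - {"x": -5}
    - {"x": -5}

```text
validation failed for argument at $.mo...
```

Emit:
move_arm:
  moves:
    - {"x": -5}
    - {"x": -5}
    - {"x": -5}
    - {"x": -5}
    - {"x": -5}

```text
validation failed for argument at $.mo...
```

Emit:
move_arm:
  moves:
    - {"x": -5}
    - {"x": -5}
    - {"x": -5}
    - {"x": -5}
    - {"x": -5}

```text
validation failed for argument at $.mo...
```

Emit:
move_arm:
  moves:
    - {"x": -5}
    - {"x": -5}
    - {"x": -4}
    - {"x": -2}
    - {"x": 0}

```text
validation failed for argument at $.mo...
```

Emit:
move_arm:
  moves:
    - {"gripper": 100,"x": 0,"y": 0,"z": 0,"roll": -9.2}
    - {"gripper": 100,"x": 0,"y": 0,"z": 0,"roll": -9.2}
    - {"gripper": 100,"x": 0,"y": 0,"z": 0,"roll": -9.2}
    - {"gripper": 100,"x": 0,"y": 0,"z": 0,"roll": -9.2}
    - {"gripper": 100,"x": 0,"y": 0,"z": 0,"roll": -9.2}

```text
time_s: 0.88
eef_pos: [0.239, 0.5229, 0.4045]
eef_rot: [-0.0, 0.561, 0.828, -0.0]
wrist_force: [-0.2, 0.4, 0.5]
opening: 1.0
```

Emit:
move_arm:
  moves:
    - {"gripper": 100,"x": -3,"y": 0,"z": 0,"roll": 0}
    - {"gripper": 100,"x": -5,"y": 0,"z": 0,"roll": 0}
    - {"gripper": 100,"x": -5,"y": 0,"z": 0,"roll": 0}
    - {"gripper": 100,"x": -5,"y": 0,"z": 0,"roll": 0}
    - {"gripper": 100,"x": -5,"y": 0,"z": 0,"roll": 0}

```text
time_s: 1.5
eef_pos: [0.3233, 0.3074, 0.4048]
eef_rot: [0.0, 0.563, 0.826, 0.0]
wrist_force: [1.1, -0.3, 0.2]
opening: 0.999
```

Emit:
move_arm:
  moves:
    - {"gripper": 100,"x": -5,"y": 0,"z": 0,"roll": 0}
    - {"gripper": 100,"x": -5,"y": 0,"z": 0,"roll": 0}
    - {"gripper": 100,"x": -5,"y": 0,"z": 0,"roll": 0}
    - {"gripper": 100,"x": -5,"y": 0,"z": 0,"roll": 0}
    - {"gripper": 100,"x": -5,"y": 0,"z": 0,"roll": 0}

```text
time_s: 2.12
eef_pos: [0.4147, 0.0746, 0.4049]
eef_rot: [0.0, 0.563, 0.826, 0.0]
wrist_force: [-0.4, 0.8, 0.7]
opening: 1.002
```

Emit:
move_arm:
  moves:
    - {"gripper": 100,"x": -5,"y": 0,"z": 0,"roll": 0}
    - {"gripper": 100,"x": -5,"y": 0,"z": 0,"roll": 0}
    - {"gripper": 100,"x": -5,"y": 0,"z": 0,"roll": 0}
    - {"gripper": 100,"x": -5,"y": 0,"z": 0,"roll": 0}
    - {"gripper": 100,"x": -5,"y": 0,"z": 0,"roll": 0}

```text
time_s: 2.75
eef_pos: [0.5061, -0.1582, 0.4047]
eef_rot: [0.0, 0.563, 0.826, 0.0]
wrist_force: [0.6, 0.0, 0.3]
opening: 1.001
```

Emit:
move_arm:
  moves:
    - {"gripper": 100,"x": -5,"y": 0,"z": 0,"roll": 0}
    - {"gripper": 100,"x": -5,"y": 0,"z": 0,"roll": 0}
    - {"gripper": 100,"x": -4,"y": 0,"z": 0,"roll": 0}
    - {"gripper": 100,"x": -2,"y": 0,"z": 0,"roll": 0}
    - {"gripper": 100,"x": 0,"y": 0,"z": 0,"roll": 0}

```text
time_s: 3.38
eef_pos: [0.5642, -0.3068, 0.404]
eef_rot: [-0.0, 0.564, 0.826, -0.0]
wrist_force: [-0.7, 0.4, 0.5]
opening: 0.998
```

Emit:
move_arm:
  moves:
    - {"gripper": 70,"x": -2,"y": -1.5,"z": 2,"roll": 0}
    - {"gripper": 70,"x": 0,"y": 0,"z": 4,"roll": 0}
    - {"gripper": 70,"x": 0,"y": 0,"z": 4,"roll": 0}
    - {"gripper": 70,"x": 0,"y": 0,"z": 1.5,"roll": 0}
    - {"gripper": 70,"x": 0,"y": 0,"z": 0,"roll": 0}

```text
time_s: 4.0
eef_pos: [0.5571, -0.3293, 0.2885]
eef_rot: [-0.001, 0.563, 0.826, 0.0]
wrist_force: [-0.3, -0.5, -0.5]
opening: 0.7
```

Run:
```python
from h import *
t=ctrl.camera("top")["img"][130:260,320:470];s=ctrl.camera("side")["img"][180:310,280:430]
o=np.hstack([cv2.resize(t,(400,347),interpolation=0),cv2.resize(s,(400,347),interpolation=0)])
cv2.imwrite("pics/n.png",o[...,::-1])
```

```text
(no output)
```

View pics/n.png

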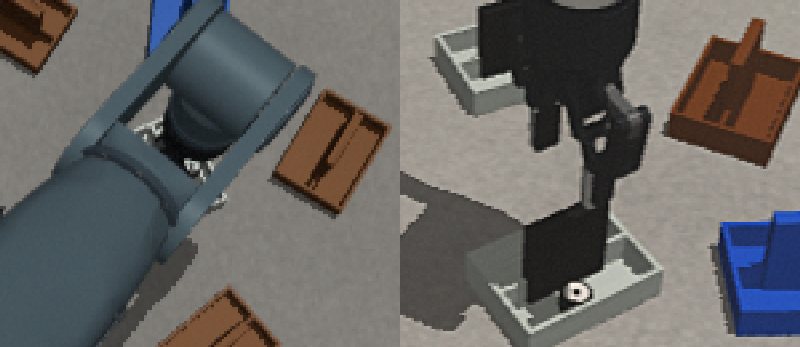

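The side view shows the open fingers straddling the plate, with their midpoint around (571,168) in the crop above the plate top at (567,215). I descend and close.

Emit:
move_arm:
  moves:
    - {"gripper": 70,"x": 0.1,"y": 0,"z": 2,"roll": 0}
    - {"gripper": 70,"x": 0,"y": 0,"z": 2,"roll": 0}
    - {"gripper": 70,"x": 0,"y": 0,"z": 2,"roll": 0}
    - {"gripper": 70,"x": 0,"y": 0,"z": 1.5,"roll": 0}
    - {"gripper": 70,"x": 0,"y": 0,"z": 0,"roll": 0}

```text
time_s: 4.72
eef_pos: [0.5566, -0.3282, 0.2124]
eef_rot: [-0.002, 0.563, 0.826, 0.0]
wrist_force: [-0.2, 1.2, -0.0]
opening: 0.701
```

Emit:
move_arm:
  moves:
    - {"gripper": 40,"x": 0,"y": 0,"z": 0,"roll": 0}
    - {"gripper": 25,"x": 0,"y": 0,"z": 0,"roll": 0}
    - {"gripper": 15,"x": 0,"y": 0,"z": 0,"roll": 0}
    - {"gripper": 0,"x": 0,"y": 0,"z": 0,"roll": 0}
    - {"gripper": 0,"x": 0,"y": 0,"z": 0,"roll": 0}

```text
time_s: 5.35
eef_pos: [0.5575, -0.3287, 0.2156]
eef_rot: [0.0, 0.563, 0.826, 0.0]
wrist_force: [-0.9, 2.3, 5.1]
opening: 0.132
```

Emit:
move_arm:
  moves:
    - {"gripper": 0,"x": 0,"y": 0,"z": 0,"roll": 0}
    - {"gripper": 0,"x": 0,"y": 0,"z": 0,"roll": 0}
    - {"gripper": 0,"x": 0,"y": 0,"z": 0,"roll": 0}

```text
time_s: 5.72
eef_pos: [0.5575, -0.3287, 0.2156]
eef_rot: [0.0, 0.563, 0.826, 0.0]
wrist_force: [-1.7, 1.2, 6.0]
opening: 0.136
```

Emit:
move_arm:
  moves:
    - {"gripper": 0,"x": 0,"y": 0,"z": -0.3,"roll": 0}
    - {"gripper": 0,"x": 0,"y": 0,"z": -0.5,"roll": 0}
    - {"gripper": 0,"x": 0,"y": 0,"z": -0.8,"roll": 0}
    - {"gripper": 0,"x": 0,"y": 0,"z": -0.8,"roll": 0}
    - {"gripper": 0,"x": 0,"y": 0,"z": -0.4,"roll": 0}

```text
time_s: 6.35
eef_pos: [0.5574, -0.3289, 0.2437]
eef_rot: [0.001, 0.563, 0.826, -0.0]
wrist_force: [-0.4, -0.5, -3.0]
opening: 0.13
```

Run:
```python
from h import *
s=ctrl.camera("side")["img"][180:320,270:440]
cv2.imwrite("pics/l.png",cv2.resize(s,None,fx=4,fy=4,interpolation=0)[...,::-1]);print(ctrl.get_obs()["wrist_force"],ctrl.get_obs()["torque"])
```

```text
[-0.17268387 -0.37602694 -2.47992188] [0.00758259 0.03882997 0.01407089]
```

View pics/l.png

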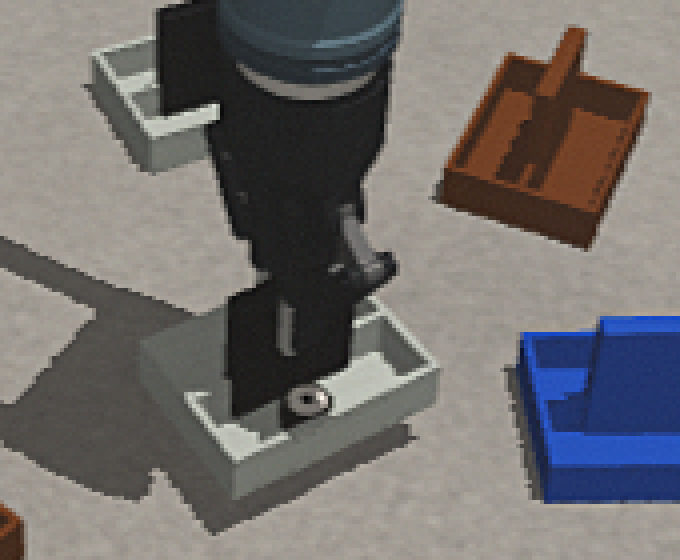

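The caddy hangs level, its front wheel is inside (side crop about (305,400)), and the load is about 3 N. Next I lift and turn.

Emit:
move_arm:
  moves:
    - {"gripper": 0,"x": 0,"y": 0,"z": -0.5,"roll": 0}
    - {"gripper": 0,"x": 0,"y": 0,"z": -1,"roll": 1}
    - {"gripper": 0,"x": 0,"y": 0,"z": -1.2,"roll": 2}
    - {"gripper": 0,"x": 0,"y": 0,"z": -1.2,"roll": 3}
    - {"gripper": 0,"x": 0,"y": 0,"z": -1.2,"roll": 3}

```text
time_s: 7.02
eef_pos: [0.5573, -0.3288, 0.295]
eef_rot: [0.0, 0.628, 0.779, -0.0]
wrist_force: [0.4, 0.2, -2.8]
opening: 0.133
```

Emit:
move_arm:
  moves:
    - {"gripper": 0,"x": 0,"y": 0,"z": -1.2,"roll": 3}
    - {"gripper": 0,"x": 0,"y": 0,"z": -1.2,"roll": 3}
    - {"gripper": 0,"x": 0,"y": 0,"z": -1.2,"roll": 3}
    - {"gripper": 0,"x": 0,"y": 0,"z": -1,"roll": 3}
    - {"gripper": 0,"x": 0,"y": 0,"z": -0.5,"roll": 3}

```text
time_s: 7.65
eef_pos: [0.5574, -0.3288, 0.3465]
eef_rot: [0.001, 0.724, 0.69, 0.0]
wrist_force: [-0.6, 0.5, -4.3]
opening: 0.133
```

Emit:
move_arm:
  moves:
    - {"gripper": 0,"x": 0,"y": 0,"z": 0,"roll": 3}
    - {"gripper": 0,"x": 0,"y": 0,"z": 0,"roll": 2.5}
    - {"gripper": 0,"x": 0,"y": 0,"z": 0,"roll": 1}
    - {"gripper": 0,"x": 0,"y": 0,"z": 0,"roll": 0.5}
    - {"gripper": 0,"x": 0,"y": 0,"z": 0,"roll": 0}

```text
time_s: 8.28
eef_pos: [0.5572, -0.3287, 0.3448]
eef_rot: [0.0, 0.764, 0.646, 0.0]
wrist_force: [0.0, 0.4, -2.5]
opening: 0.13
```

Emit:
move_arm:
  moves:
    - {"gripper": 0,"x": 0.4,"y": -0.11,"z": 0,"roll": 0}
    - {"gripper": 0,"x": 0.8,"y": -0.22,"z": 0,"roll": 0}
    - {"gripper": 0,"x": 1.2,"y": -0.34,"z": 0,"roll": 0}
    - {"gripper": 0,"x": 1.6,"y": -0.45,"z": 0,"roll": 0}
    - {"gripper": 0,"x": 2.0,"y": -0.56,"z": 0,"roll": 0}

```text
time_s: 8.9
eef_pos: [0.5505, -0.2653, 0.3447]
eef_rot: [-0.0, 0.764, 0.646, 0.0]
wrist_force: [-0.3, 0.5, -3.8]
opening: 0.13
```

Emit:
move_arm:
  moves:
    - {"gripper": 0,"x": 2.4,"y": -0.67,"z": 0,"roll": 0}
    - {"gripper": 0,"x": 2.4,"y": -0.67,"z": 0,"roll": 0}
    - {"gripper": 0,"x": 2.4,"y": -0.67,"z": 0,"roll": 0}
    - {"gripper": 0,"x": 2.4,"y": -0.67,"z": 0,"roll": 0}
    - {"gripper": 0,"x": 2.4,"y": -0.67,"z": 0,"roll": 0}

```text
time_s: 9.52
eef_pos: [0.5373, -0.141, 0.3448]
eef_rot: [0.0, 0.764, 0.646, 0.0]
wrist_force: [-0.2, -0.1, -3.6]
opening: 0.135
```

Emit:
move_arm:
  moves:
    - {"gripper": 0,"x": 2.4,"y": -0.67,"z": 0,"roll": 0}
    - {"gripper": 0,"x": 2.4,"y": -0.67,"z": 0,"roll": 0}
    - {"gripper": 0,"x": 2.4,"y": -0.67,"z": 0,"roll": 0}
    - {"gripper": 0,"x": 2.4,"y": -0.67,"z": 0,"roll": 0}
    - {"gripper": 0,"x": 2.4,"y": -0.67,"z": 0,"roll": 0}

```text
time_s: 10.15
eef_pos: [0.524, -0.0173, 0.3448]
eef_rot: [0.0, 0.764, 0.646, 0.0]
wrist_force: [0.6, 0.1, -3.1]
opening: 0.131
```

Emit:
move_arm:
  moves:
    - {"gripper": 0,"x": 2.4,"y": -0.67,"z": 0,"roll": 0}
    - {"gripper": 0,"x": 2.4,"y": -0.67,"z": 0,"roll": 0}
    - {"gripper": 0,"x": 2.4,"y": -0.67,"z": 0,"roll": 0}
    - {"gripper": 0,"x": 2.4,"y": -0.67,"z": 0,"roll": 0}
    - {"gripper": 0,"x": 2.4,"y": -0.67,"z": 0,"roll": 0}

```text
time_s: 10.78
eef_pos: [0.5108, 0.1066, 0.3448]
eef_rot: [0.0, 0.764, 0.646, 0.0]
wrist_force: [0.1, 0.3, -3.4]
opening: 0.135
```

Emit:
move_arm:
  moves:
    - {"gripper": 0,"x": 2.4,"y": -0.67,"z": 0,"roll": 0}
    - {"gripper": 0,"x": 2.4,"y": -0.67,"z": 0,"roll": 0}
    - {"gripper": 0,"x": 2.4,"y": -0.67,"z": 0,"roll": 0}
    - {"gripper": 0,"x": 2.4,"y": -0.67,"z": 0,"roll": 0}
    - {"gripper": 0,"x": 2.4,"y": -0.67,"z": 0,"roll": 0}

```text
time_s: 11.4
eef_pos: [0.4975, 0.2304, 0.3448]
eef_rot: [0.0, 0.764, 0.646, 0.0]
wrist_force: [-0.1, 0.0, -3.5]
opening: 0.128
```

Emit:
move_arm:
  moves:
    - {"gripper": 0,"x": 2.0,"y": -0.56,"z": 0,"roll": 0}
    - {"gripper": 0,"x": 1.6,"y": -0.45,"z": 0,"roll": 0}
    - {"gripper": 0,"x": 1.2,"y": -0.34,"z": 0,"roll": 0}
    - {"gripper": 0,"x": 0.8,"y": -0.22,"z": 0,"roll": 0}
    - {"gripper": 0,"x": 0.4,"y": -0.11,"z": 0,"roll": 0}

```text
time_s: 12.02
eef_pos: [0.4917, 0.2911, 0.3446]
eef_rot: [0.0, 0.764, 0.646, -0.0]
wrist_force: [0.1, 0.7, -3.4]
opening: 0.135
```

Emit:
move_arm:
  moves:
    - {"gripper": 0,"x": 0,"y": 0,"z": 0,"roll": 0}

```text
time_s: 12.15
eef_pos: [0.4918, 0.2908, 0.3446]
eef_rot: [0.0, 0.764, 0.646, -0.0]
wrist_force: [0.1, 1.0, -4.0]
opening: 0.131
```

Run:
```python
from h import *
s=ctrl.camera("side");t=ctrl.camera("top")["img"][150:290,100:270]
o=np.hstack([cv2.resize(s["img"][20:160,200:340],(400,400),interpolation=0),cv2.resize(t,(400,400),interpolation=0)])
cv2.imwrite("pics/p.png",o[...,::-1]);print(ctrl.get_obs()["eef_pos"],ctrl.get_obs()["wrist_force"])
```

```text
[0.49184018 0.29045743 0.34464021] [-0.40462858 -1.10086569 -3.82979296]
```

View pics/p.png

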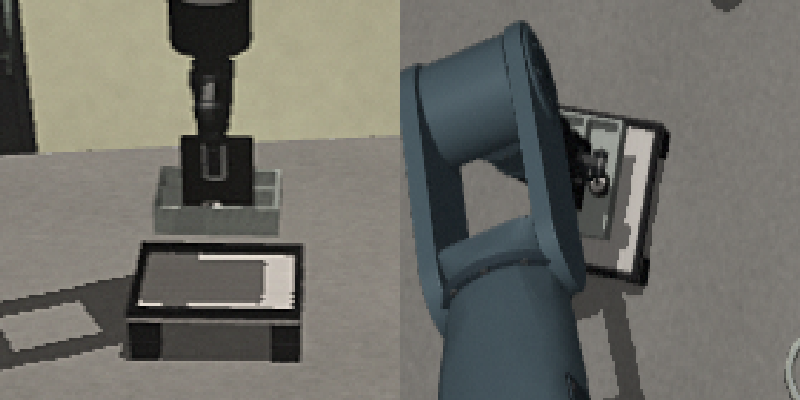

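The caddy hangs level over the stand with its long sides parallel. I lower it fast at first, then slowly onto contact.

Emit:
move_arm:
  moves:
    - {"gripper": 0,"x": 0.1,"y": 0,"z": 0.5,"roll": 0}
    - {"gripper": 0,"x": 0,"y": 0,"z": 1,"roll": 0}
    - {"gripper": 0,"x": 0,"y": 0,"z": 1.5,"roll": 0}
    - {"gripper": 0,"x": 0,"y": 0,"z": 1.5,"roll": 0}
    - {"gripper": 0,"x": 0,"y": 0,"z": 1.2,"roll": 0}

```text
time_s: 12.88
eef_pos: [0.4915, 0.2917, 0.286]
eef_rot: [-0.0, 0.764, 0.646, -0.001]
wrist_force: [-0.2, -0.1, -2.8]
opening: 0.134
```

Emit:
move_arm:
  moves:
    - {"gripper": 0,"x": 0,"y": 0,"z": 0.7,"roll": 0}
    - {"gripper": 0,"x": 0,"y": 0,"z": 0.4,"roll": 0}
    - {"gripper": 0,"x": 0,"y": 0,"z": 0.3,"roll": 0}
    - {"gripper": 0,"x": 0,"y": 0,"z": 0.2,"roll": 0}
    - {"gripper": 0,"x": 0,"y": 0,"z": 0,"roll": 0}

```text
time_s: 13.5
eef_pos: [0.4919, 0.2918, 0.2718]
eef_rot: [0.0, 0.764, 0.646, 0.0]
wrist_force: [-0.5, -0.0, -4.0]
opening: 0.131
```

Emit:
move_arm:
  moves:
    - {"gripper": 0,"x": 0,"y": 0,"z": 0.2,"roll": 0}
    - {"gripper": 0,"x": 0,"y": 0,"z": 0.1,"roll": 0}
    - {"gripper": 0,"x": 0,"y": 0,"z": 0,"roll": 0}

```text
time_s: 13.88
eef_pos: [0.4918, 0.2918, 0.2686]
eef_rot: [-0.0, 0.764, 0.646, -0.0]
wrist_force: [0.2, -0.5, -4.1]
opening: 0.133
```

Emit:
move_arm:
  moves:
    - {"gripper": 0,"x": 0,"y": 0,"z": 0.1,"roll": 0}
    - {"gripper": 0,"x": 0,"y": 0,"z": 0.1,"roll": 0}
    - {"gripper": 0,"x": 0,"y": 0,"z": 0,"roll": 0}

```text
time_s: 14.25
eef_pos: [0.4918, 0.2918, 0.2666]
eef_rot: [-0.0, 0.764, 0.646, -0.0]
wrist_force: [0.7, -0.2, -3.3]
opening: 0.13
```

Emit:
move_arm:
  moves:
    - {"gripper": 0,"x": 0,"y": 0,"z": 0.1,"roll": 0}
    - {"gripper": 0,"x": 0,"y": 0,"z": 0.05,"roll": 0}
    - {"gripper": 0,"x": 0,"y": 0,"z": 0,"roll": 0}

```text
time_s: 14.62
eef_pos: [0.4919, 0.2918, 0.2655]
eef_rot: [0.0, 0.764, 0.646, 0.0]
wrist_force: [-1.9, -1.3, 1.6]
opening: 0.13
```

Contact: the force went from -3.3 to +1.6 N at the expected height. I open, then retract.

Emit:
move_arm:
  moves:
    - {"gripper": 20,"x": 0,"y": 0,"z": 0,"roll": 0}
    - {"gripper": 40,"x": 0,"y": 0,"z": 0,"roll": 0}
    - {"gripper": 60,"x": 0,"y": 0,"z": 0,"roll": 0}
    - {"gripper": 60,"x": 0,"y": 0,"z": 0,"roll": 0}
    - {"gripper": 60,"x": 0,"y": 0,"z": 0,"roll": 0}

```text
time_s: 15.25
eef_pos: [0.4919, 0.2918, 0.2652]
eef_rot: [0.0, 0.764, 0.646, 0.0]
wrist_force: [-0.2, 0.4, 0.7]
opening: 0.601
```

Emit:
move_arm:
  moves:
    - {"gripper": 60,"x": 0,"y": 0,"z": -1,"roll": 0}
    - {"gripper": 60,"x": 0,"y": 0,"z": -3,"roll": 0}
    - {"gripper": 60,"x": 0,"y": 0,"z": -4,"roll": 0}
    - {"gripper": 60,"x": 0,"y": 0,"z": -4,"roll": 0}
    - {"gripper": 60,"x": 0,"y": 0,"z": -3,"roll": 0}

```text
time_s: 15.88
eef_pos: [0.4919, 0.2919, 0.4181]
eef_rot: [0.001, 0.764, 0.646, 0.001]
wrist_force: [-0.7, 0.1, -0.8]
opening: 0.602
```

Emit:
move_arm:
  moves:
    - {"gripper": 60,"x": 3,"y": 0,"z": 0,"roll": 0}
    - {"gripper": 60,"x": 5,"y": 0,"z": 0,"roll": 0}
    - {"gripper": 60,"x": 5,"y": 0,"z": 0,"roll": 0}
    - {"gripper": 60,"x": 5,"y": 0,"z": 0,"roll": 0}
    - {"gripper": 60,"x": 0,"y": 0,"z": 0,"roll": 0}

```text
time_s: 16.5
eef_pos: [0.5212, 0.4722, 0.4147]
eef_rot: [-0.0, 0.763, 0.647, -0.0]
wrist_force: [0.1, -1.1, 0.7]
opening: 0.604
```

Run:
```python
from h import *
s=ctrl.camera("side");t=ctrl.camera("top")["img"][170:260,140:230]
o=np.hstack([cv2.resize(s["img"][60:160,220:320],(400,400),interpolation=0),cv2.resize(t,(400,400),interpolation=0)])
cv2.imwrite("pics/f.png",o[...,::-1])
```

```text
(no output)
```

View pics/f.png

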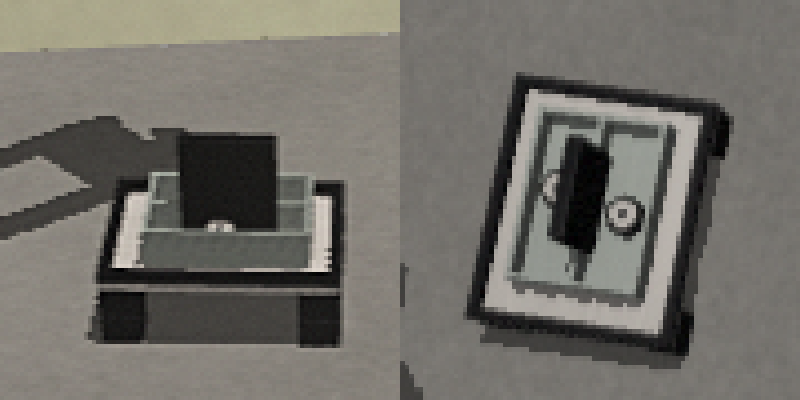

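The caddy sits flat and central inside the rim with its sides parallel. Both wheels are inside, at top crop (550,188) and (624,215), and the arm is clear.

```bash
python3 -c "
from bench import ctrl
print(ctrl.hand_in())"
```

```text
the job is handed in; nothing more can be done
None
```

I took the loaded caddy by its grip, carried it level to the parts stand, set it down on light contact (about 2 N), let go and backed the arm away. I then handed the job in. The clock read about 16.5 s of the 45 s allowed.

The last pictures show the caddy flat and roughly central inside the rim, its long side along the stand's, with both wheels still inside. No check failed. I judged flatness and centring by eye in those pictures rather than measuring them again, and the hand-in gave no verdict.

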